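Run the row of soil specimen rings home in the guide rail and shut the keeper

TASK

With the fingertips, push the whole row of four brass rings along the guide rail as one train until the first sits against the end stop and all four touch. Then push the keeper arm by its black knob until it lies fully across the channel behind the last ring. Only push: do not lift a ring out of the channel, and leave the other things on the desk where they are.

Things in the scene. Friction and masses are not known exactly. Their poses are not given: they have to be found in the camera images.
- rail: Guide rail, fixed to the desk: aluminium plate 90 x 440 x 10 mm with two steel strips forming a channel 68 mm wide. Channel floor 10 mm above the desk; strips rise 12 mm above the floor. The channel runs along the rail's y axis, roughly crosswise before the robot; an end stop 28 mm tall closes the -y (right) end, the +y end is open. Origin: centre of plate's underside. Ring friction about 0.6.
- rail_stop (a point): Centre of the end stop's inner face, at channel floor level, 205 mm from the rail's origin along its -y. The first ring's side touches the stop here when the row is home; the four rings then fill about 252 mm of channel from this face.
- ring_1: First (nearest the end stop) ring in the rail: plain brass ring, 63 mm outside diameter, wall about 5 mm, 25 mm tall, 0.13 kg, lying flat on the channel floor. Origin: centre of its underside.
- ring_2: Second ring in the rail: plain brass ring, 63 mm outside diameter, wall about 5 mm, 25 mm tall, 0.13 kg, lying flat on the channel floor. Origin: centre of its underside.
- ring_3: Third ring in the rail: plain brass ring, 63 mm outside diameter, wall about 5 mm, 25 mm tall, 0.13 kg, lying flat on the channel floor. Origin: centre of its underside.
- ring_4: Last (farthest from the end stop) ring in the rail: plain brass ring, 63 mm outside diameter, wall about 5 mm, 25 mm tall, 0.13 kg, lying flat on the channel floor. Origin: centre of its underside. At the start the row, its rings up to 3 mm apart, stands 55 to 110 mm short of the stop.
- keeper (a joint): Angle (rad) of the keeper, a level steel arm 10 mm wide, 98 mm long from its vertical pivot on the rail's far (+x) side, 24 to 34 mm above the desk: it clears the strips but would strike a ring. 0 = along the rail's +y; negative = swung out from the channel; +1.571 (limit) = fully across. Starts at -0.45 to -0.1; under 1 N at the knob moves it; stays where left.
- keeper_hinge (a point): On the keeper's pivot axis, at mid thickness of the arm: 60 mm to +x and 60 mm to +y of the rail's origin (265 mm from the stop face along the channel).
- keeper_knob (a point): Upright black knob at the keeper's free end, 88 mm from the pivot axis: a cylinder 14 mm in diameter that stands 32 mm above the arm's top (from 34 to 66 mm above the desk). This point is on its axis, 50 mm above the desk.
- jar: Bystander: screw-lid sample jar 46 mm in diameter, 56 mm tall, beyond the rail near the stop end. Origin: centre of underside.
- weight: Bystander: slotted iron weight, disc 68 mm in diameter, 12 mm thick, lying beyond the rail. Origin: centre of underside.
- spare_ring: Bystander: a ring like those in the rail, lying on the desk past the rail's open end. Not part of the row. Origin: centre of underside.
- tamper: Bystander: hand tamper with wooden grip, 34 x 34 mm foot, 153 mm tall, standing to the right of the rail. Origin: centre of underside.
- tin: Bystander: lidded aluminium tin 66 mm in diameter, 45 mm tall, at the far left. Origin: centre of underside.
- battery: Bystander: battery 15 x 50 mm, 15 mm thick, lying to the right of the rail. Origin: centre of underside.
Mind the look-alikes: they are no part of the job. Leave any pink look-alike of the ring_2 alone.

How it is judged (in metres and radians):
On the way, in this order (a step that is already met when the one before it is completed fails the run):
1. the row of four rings is home against the end stop (y of ring_1 in the frame of rail below -0.1705 m and y of ring_2 in the frame of rail below -0.106 m and y of ring_3 in the frame of rail below -0.0415 m and y of ring_4 in the frame of rail below 0.023 m and z of each of ring_1, ring_2, ring_3, ring_4 in the frame of rail below 0.014 m and angle between each of ring_1, ring_2, ring_3, ring_4's own z axis and vertical below 0.1 rad), for 0.2 s.
2. the keeper lies across the channel behind the row (value of joint keeper above 1.47 rad), for 0.2 s.
At the end, for the whole second after the job is handed in: All four rings lie flat in the channel, at rest, closed up against the end stop (the first within 3 mm of it, the last within 7 mm of its place in a tight row), and the keeper is within 0.1 rad of fully across (all of step 1 and linear speed of each of ring_1, ring_2, ring_3, ring_4 below 0.01 m/s and value of joint keeper above 1.47 rad); the robot touches nothing.
It fails at once if a ring of the row is lifted more than 8 mm off the channel floor (z of any of ring_1, ring_2, ring_3, ring_4 in the frame of rail above 0.018 m).
It fails at once if a bystander is moved more than 15 mm (distance of any of jar, weight, spare_ring, tamper, tin, battery from where it was at the start of the episode above 0.015 m).
It also fails if it takes over 48 s, if anything falls off the work surface, if the arm or the gripper's body presses on something with over 40 N, if the wrist force passes 120 N, or if a joint passes its speed limit or range.

ROBOT

A 6-joint arm with a two-finger parallel gripper is mounted at the origin on a cart in front of the work surface, level with it; the furniture and walls round the work are solid. World frame = base frame: x ahead of the robot, y to its left, z up, the work surface at z = 0. Lengths are in mm, angles in rad, forces in N, time in s.
With the tool pointing down it reaches from about 275 to 750 mm from the base axis. Payload 10.2 kg.
Tool frame: the origin (TCP) lies at the very end of the fingers, on their centre line; the grasp point (between the pads) lies 19 mm behind it; x points along the fingers, z is the direction in which the jaws open and shut, and the axes are right-handed (so a half turn about x gives the same grasp; the last joint's range is limited). The gripper opens to 85 mm and grips with 20 to 120 N. Pads are 22 mm wide; open, the fingers measure 114 mm over their backs; the gripper's body (76 mm by 85 mm) begins 54 mm behind the grasp point. The pads swing forward as they close: fully open they stand 13 mm farther back than shut.
Start: joints at [1.005, 0.313, 1.498, -0, 1.331, -0.223], TCP at [176.479, 494.456, 231.294] pointing down, gripper open.
Joint ranges: [-2.94, 2.94], [-0.97, 2.17], [0.19, 2.56], [-1.23, 4.37], [0.02, 3.11], [-2.88, 2.88]. Speed limits (rad/s): [2.39, 2.39, 3.01, 3.14, 3.14, 3.14].

INTERFACE

Orientations are given as a unit quaternion [w, x, y, z].
In Python, from rig import sense, vision, job gives the robot as it stands. The module is installed in compiled form; this text tells all that it offers.
- The arm moves only by the shell command python3 -m pendant 'ROWS' [FORCE]. ROWS is JSON, a list of rows, each a list of 7 numbers: the turn, a rotation vector about the tool's x, y, z in rad, then the shift along the tool's x, y, z in cm, then the opening, from 0 (shut) to 1 (fully open). A call has exactly 5 rows; each row is the pose to reach, as a shift and turn from the pose commanded when the call began, along the tool's axes at that moment; what a row does not reach only later rows make up. A row lasts 1/8 s, in which the tool goes at most 62.5 mm and 10.7 degrees, less where a joint would pass 70% of its speed; a pose out of reach is approached as far as the arm can. A call with a gripper value outside its range is refused whole. The fingers move at their own pace and stop on an object; FORCE is the grip in N (left out, the last holds). Time passes only in rows, so rows that repeat a pose let the fingers close, or fill a call up. It gives the time, the measured TCP pose, the force and the opening at its end, in the units of the state.
- sense(): the state, without advancing time (a new reading comes with each control period).
- vision.capture(name): name is "scene" or "side" or "wrist"; returns the picture (400x640x3 uint8, red, green, blue); there is no depth.
- vision.calibration(name): a dict with "K" (3x3 intrinsics, pixels), "k1" (the pictures are not rectified: a ray, as slopes to the right and down, at radius r is drawn at 1 + k1 r^2 times it, then the intrinsics apply), "extrinsics" (4x4, takes a point from camera to world coordinates). Camera axes: x right, y up, looking along -z (the intrinsics and any distortion apply to the point x, -y, -z); pixel columns grow to the right and rows downward; lengths in mm; the calibration is good to about 2 mm. A picture is of the moment at which its call begins: read the wrist's pose just before it. calibration takes no time and is no camera call; for the wrist camera it gives the pose at the moment of the call.
- job.finish_job(): hands the job in, once; it reports no verdict.
The state is a dict: "time_s": time; "joints": joint angles; "dq": joint speeds; "tau": joint torques, N m; "eef_pos": TCP position; "ee_rot": TCP orientation; "force": force on the tool from outside, world axes, zero at the start; "wrist_torque": the same for the moment, N m; "grip_width": opening from 0.0 (shut) to 1.0 (fully open).
Only numpy, scipy, OpenCV 4.12 (cv2) and the standard library are available. Lean on these libraries where they do the work, as an engineer would, in place of code of your own. Each camera call takes 0.05 s, during which the arm holds its last target.

## Working session

There is one attempt and no reset: what is moved stays moved. The work goes in short steps, Python scripts to look and compute and a shell command to move; the robot and the scene stay as the last step left them, time stands still between calls to the robot, and variables do not carry over. Pictures are saved under pics/ and viewed, and the job is handed in when it is done.

```bash
mkdir -p pics; python3 - <<'E'
from rig import sense,vision
import cv2,numpy as np
s=sense();print({k:np.round(v,3).tolist() for k,v in s.items()})
for n in("scene","side","wrist"):
    c=vision.calibration(n);print(n,np.round(c["K"],1).tolist(),c["k1"],np.round(c["extrinsics"],3).tolist())
    cv2.imwrite(f"pics/{n}0.png",vision.capture(n)[:,:,::-1])
E
```

```text
{'time_s': 0.0, 'joints': [1.005, 0.313, 1.498, 0.0, 1.331, -0.223], 'dq': [-0.001, 0.001, -0.002, -0.0, -0.001, -0.002], 'tau': [0.0, -41.226, -25.975, -0.0, 0.004, -0.0], 'eef_pos': [176.334, 494.227, 230.734], 'ee_rot': [0.578, -0.408, 0.578, 0.407], 'force': [-0.422, -0.466, 0.023], 'wrist_torque': [-0.018, 0.018, -0.039], 'grip_width': 1.0}
scene [[492.6, 0.0, 312.9], [0.0, 492.6, 207.5], [0.0, 0.0, 1.0]] -0.03276540927574082 [[-0.461, 0.581, -0.671, -587.767], [-0.888, -0.3, 0.35, 671.874], [0.002, 0.756, 0.654, 1223.781], [0.0, 0.0, 0.0, 1.0]]
side [[384.5, 0.0, 318.4], [0.0, 384.5, 200.3], [0.0, 0.0, 1.0]] -0.015714613496532553 [[-0.994, 0.078, -0.083, 501.464], [-0.113, -0.659, 0.744, 884.199], [0.003, 0.748, 0.663, 796.367], [0.0, 0.0, 0.0, 1.0]]
wrist [[294.6, 0.0, 317.4], [0.0, 294.6, 204.3], [0.0, 0.0, 1.0]] -0.05336378573244599 [[0.336, -0.908, -0.251, 112.811], [0.942, 0.324, 0.09, 516.525], [-0.0, -0.266, 0.964, 374.351], [0.0, 0.0, 0.0, 1.0]]
```

View pics/scene0.png

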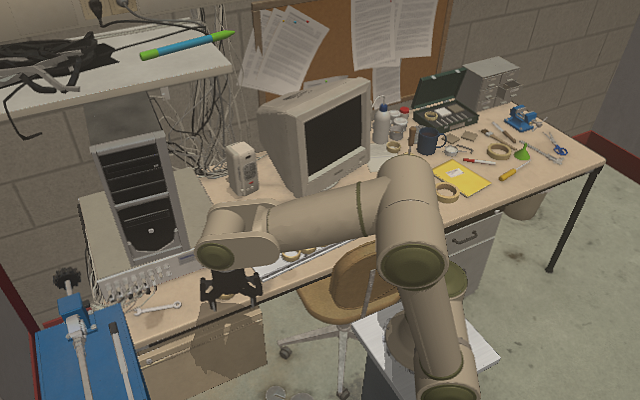

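View pics/side0.png

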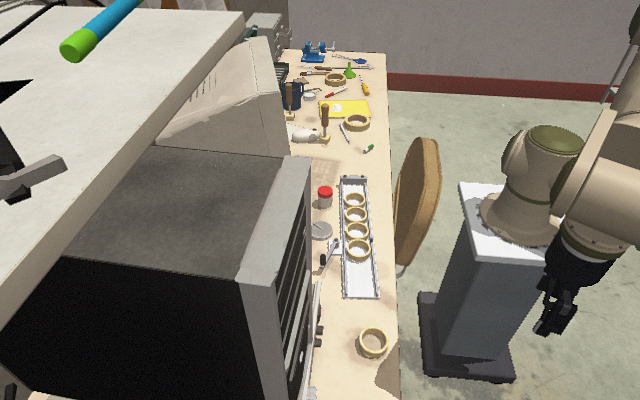

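View pics/wrist0.png

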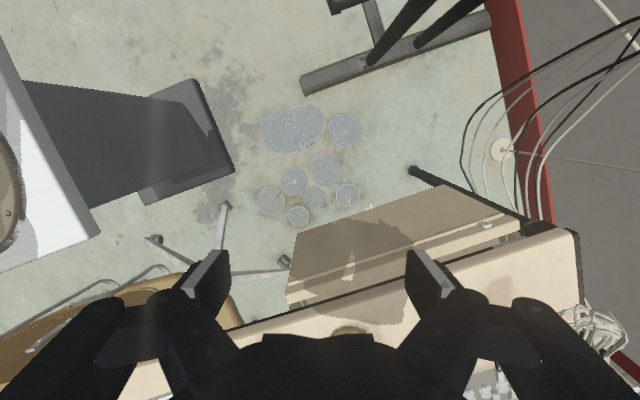

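Side view: the rail runs from about (352,180) to (360,297) with rings near (355,199) to (358,249), and the keeper is near (330,252) with its knob near (323,260). I'll enlarge this and find features.

```bash
python3 - <<'E'
import cv2
a=cv2.imread("pics/side0.png")[170:310,290:400]
cv2.imwrite("pics/side0z.png",cv2.resize(a,None,fx=4.2,fy=4.2,interpolation=cv2.INTER_CUBIC))
E
cat > h.py <<'E'
import numpy as np,cv2
from rig import sense,vision
def ray(c,u,v):
    K=np.array(c["K"]);E=np.array(c["extrinsics"])
    xd,yd=(u-K[0,2])/K[0,0],(v-K[1,2])/K[1,1]
    x,y=xd,yd
    for _ in range(20):
        f=1+c["k1"]*(x*x+y*y); x,y=xd/f,yd/f
    d=E[:3,:3]@np.array([x,-y,-1]); return E[:3,3],d/np.linalg.norm(d)
def plane(c,u,v,z):
    o,d=ray(c,u,v); return o+d*(z-o[2])/d[2]
def proj(c,p):
    K=np.array(c["K"]);E=np.array(c["extrinsics"])
    q=E[:3,:3].T@(np.array(p)-E[:3,3]); x,y=q[0]/-q[2],-q[1]/-q[2]
    f=1+c["k1"]*(x*x+y*y); return K[0,0]*x*f+K[0,2],K[1,1]*y*f+K[1,2]
E
```

```text
(no output)
```

View pics/side0z.png

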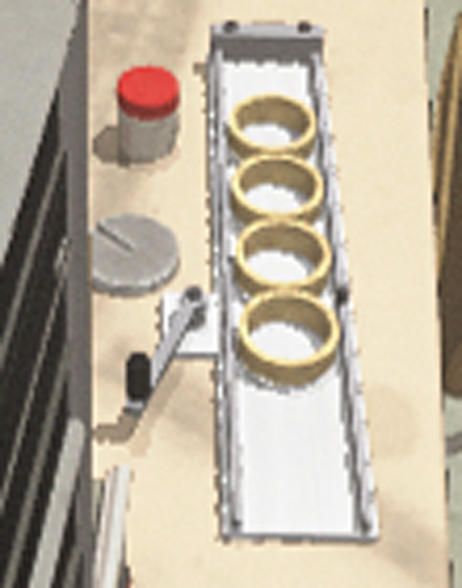

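```bash
python3 - <<'E'
from h import *
c=vision.calibration("side")
for n,u,v,z in [("nearL",222,538,5),("nearR",378,540,5),("stopinnerL",216,50,38),("stopinnerR",322,50,38),("stopfloorR",306,64,10),("stopfloorL",226,64,10),
 ("r1",273,124,35),("r2",277,182,35),("r3",284,252,35),("r4",289,328,35),("pivot",192,297,36),("knobtop",138,358,66),("knobbase",139,400,34),("armtip",134,408,34)]:
    print(n,np.round(plane(c,290+u/4.2,170+v/4.2,z),1))
E
```

```text
nearL [501.  343.6   5. ]
nearR [411.9 334.7   5. ]
stopinnerL [533.9 -60.9  38. ]
stopinnerR [455.  -70.3  38. ]
stopfloorR [465.2 -86.9  10. ]
stopfloorL [526.2 -79.6  10. ]
r1 [487.8  14.5  35. ]
r2 [482.6  74.3  35. ]
r3 [475.3 140.3  35. ]
r4 [469.7 205.9  35. ]
pivot [531.9 187.8  36. ]
knobtop [558.3 267.1  66. ]
knobbase [556.8 272.5  34. ]
armtip [559.1 278.8  34. ]
```

```bash
cat >> h.py <<'E'
from scipy.spatial.transform import Rotation as Ro
YAW=0.094; O=np.array([477,121,0.])
EX=np.array([np.cos(YAW),np.sin(YAW),0]);EY=np.array([-np.sin(YAW),np.cos(YAW),0])
def R_of(q): return Ro.from_quat([q[1],q[2],q[3],q[0]])
def tgt(zx):  # tool x down, tool z = zx
    x=np.array([0,0,-1.]);z=np.array(zx)/np.linalg.norm(zx);return Ro.from_matrix(np.array([x,np.cross(z,x),z]).T)
def delta(p,R=None):
    s=sense();R0=R_of(s["ee_rot"])
    sh=R0.inv().apply(np.array(p)-s["eef_pos"])/10
    rv=(R0.inv()*R).as_rotvec() if R is not None else np.zeros(3)
    return np.round(rv,3),np.round(sh,2)
def rail(x,y,z): return O+x*EX+y*EY+np.array([0,0,z])
def torail(p): p=np.array(p)-O; return np.round([p@EX,p@EY,p[2]],1)
def st():
    s=sense();print("t",round(s["time_s"],2),"rail",torail(s["eef_pos"]),"w",np.round(s["eef_pos"],1),"F",np.round(s["force"],1),"j",np.round(s["joints"],2),"g",round(s["grip_width"],2))
E
python3 - <<'E'
from h import *
s=sense();print(np.round(R_of(s["ee_rot"]).as_matrix(),3))
for sg in(1,-1): print(delta(rail(0,150,230),tgt(sg*EX)))
print(rail(0,150,230))
E
```

```text
[[-0.001 -0.942  0.336]
 [-0.001  0.336  0.942]
 [-1.     0.    -0.001]]
(array([ 1.134e+00, -1.000e-03,  0.000e+00]), array([  0.09, -34.51, -11.46]))
(array([-2.008e+00, -0.000e+00, -1.000e-03]), array([  0.09, -34.51, -11.46]))
[462.92075543 270.33778782 230.        ]
```

```bash
python3 -m pendant '[[0.17,0,0,0,-5,-1.7,0],[0.34,0,0,0,-10,-3.3,0],[0.51,0,0,0,-15,-5,0],[0.68,0,0,0,-20,-6.6,0],[0.8,0,0,0,-25,-8.3,0]]'
python3 - <<'E'
from h import *
st();print(delta(rail(0,150,230),tgt(EX)))
cv2.imwrite("pics/w1.png",vision.capture("wrist")[:,:,::-1])
E
```

```text
time_s: 0.78
eef_pos: [385.2, 331.0, 231.2]
ee_rot: [0.691, -0.149, 0.691, 0.149]
force: [-0.3, 1.5, -0.1]
grip_width: 0.001
t 0.78 rail [-71.7 217.7 231.2] w [385.2 331.  231.2] F [-0.3  1.5 -0.1] j [0.48 0.28 1.55 0.   1.32 0.06] g 0.0
(array([ 0.33, -0.  , -0.  ]), array([ 0.12, -8.73,  4.59]))
```

View pics/w1.png

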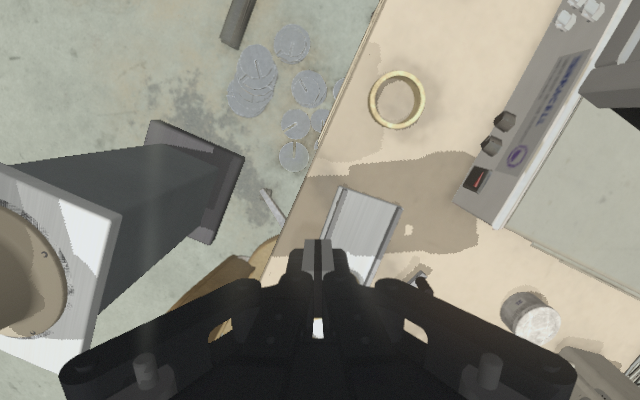

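```bash
python3 -m pendant '[[0.15,0,0,0,-4,2.3,0],[0.33,0,0,0.12,-8.73,4.59,0],[0.33,0,0,4,-8.73,4.59,0],[0.33,0,0,8,-8.73,4.59,0],[0.33,0,0,10,-8.73,4.59,0]]'
python3 - <<'E'
from h import *
st();print(delta(rail(0,150,18),tgt(EX)))
for n in ("scene","side","wrist"): cv2.imwrite(f"pics/{n}2.png",vision.capture(n)[:,:,::-1])
a=cv2.imread("pics/side2.png")[150:320,270:420]
cv2.imwrite("pics/side2z.png",cv2.resize(a,None,fx=3.5,fy=3.5,interpolation=cv2.INTER_CUBIC))
E
```

```text
time_s: 1.45
eef_pos: [461.2, 271.5, 129.0]
ee_rot: [0.705, -0.035, 0.707, 0.034]
force: [0.0, -0.3, 1.0]
grip_width: -0.003
t 1.45 rail [ -1.6 151.3 129. ] w [461.2 271.5 129. ] F [ 0.  -0.3  1. ] j [ 0.31  0.44  1.6  -0.    1.11  0.22] g -0.0
(array([ 0.004, -0.003,  0.001]), array([11.1 , -0.12,  0.2 ]))
```

View pics/side2z.png

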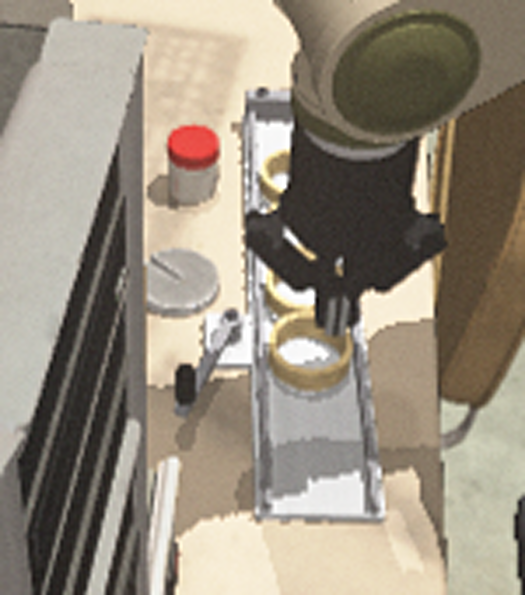

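View pics/scene2.png

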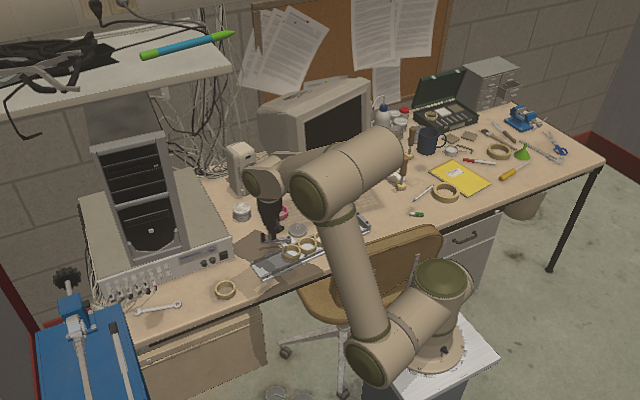

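View pics/wrist2.png

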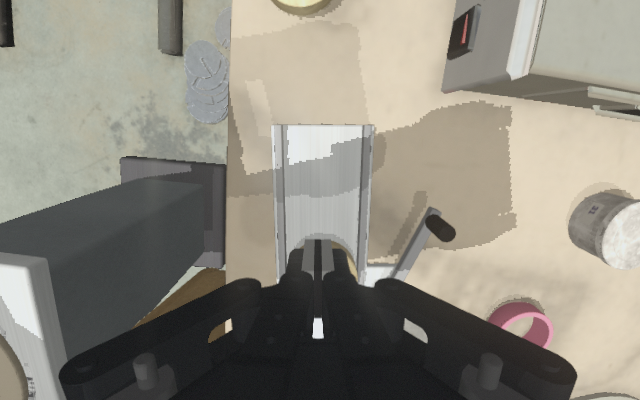

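```bash
python3 - <<'E'
from h import *
c=vision.calibration("wrist")
for n,u,v,z in [("knobbase",430,214,34),("knobtop",446,231,66),("arm",408,262,34),("nearL",273,125,10),("nearR",373,125,10),("ring4back",322,238,35),("boxcornerlow",443,92,0),("boxR",600,112,0),("pink",525,330,25),("tin",590,240,0)]:
    p=plane(c,u,v,z);print(n,np.round(p,1),torail(p))
E
```

```text
knobbase [558.6 273.1  34. ] [ 95.5 143.8  34. ]
knobtop [559.9 269.7  66. ] [ 96.4 140.2  66. ]
arm [547.8 226.6  34. ] [80.4 98.5 34. ]
nearL [416.5 333.2  10. ] [-40.3 216.9  10. ]
nearR [503.1 341.7  10. ] [ 46.7 217.3  10. ]
ring4back [468.2 242.7  35. ] [  2.7 121.9  35. ]
boxcornerlow [563.1 376.8   0. ] [109.8 246.6   0. ]
boxR [718.4 378.7   0. ] [264.5 234.    0. ]
pink [689.8 155.9  25. ] [215.1  14.8  25. ]
tin [752.2 252.2   0. ] [286.3 104.8   0. ]
```

```bash
python3 -m pendant '[[0,0,0,4,0,0.3,0],[0,0,0,8,0,0.35,0],[0,0,0,11.1,0,0.35,0],[0,0,0,11.1,0,0.35,0],[0,0,0,11.1,-0.5,0.35,0]]'
python3 -m pendant '[[0,0,0,0,-1,0,0],[0,0,0,0,-2,0,0],[0,0,0,0,-3,0,0],[0,0,0,0,-4,0,0],[0,0,0,0,-5,0,0]]'
python3 - <<'E'
from h import *
st()
cv2.imwrite("pics/side3.png",cv2.resize(vision.capture("side")[150:320,270:420,::-1],None,fx=3.5,fy=3.5,interpolation=cv2.INTER_CUBIC))
E
```

```text
time_s: 2.22
eef_pos: [467.1, 267.7, 22.2]
ee_rot: [0.707, -0.035, 0.705, 0.035]
force: [-0.7, -0.5, -0.4]
grip_width: -0.001
time_s: 2.85
eef_pos: [471.4, 217.4, 21.0]
ee_rot: [0.707, -0.034, 0.706, 0.035]
force: [-0.5, 6.7, 4.3]
grip_width: -0.003
t 2.85 rail [ 3.5 96.5 21. ] w [471.4 217.4  21. ] F [-0.5  6.7  4.3] j [0.21 0.57 1.74 0.   0.84 0.11] g -0.0
```

View pics/side3.png

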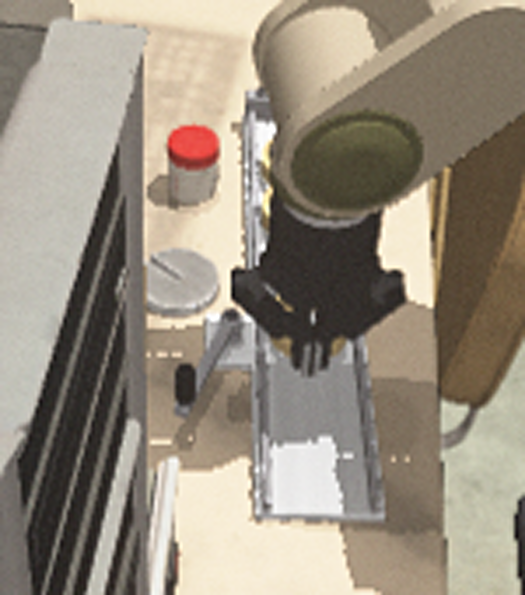

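```bash
python3 -m pendant '[[0,0,0,0,-0.7,0,0],[0,0,0,0,-1.4,0,0],[0,0,0,0,-2.1,0,0],[0,0,0,0,-2.7,0,0],[0,0,0,0,-3,0,0]]'
python3 - <<'E'
from h import *
st()
E
python3 -m pendant '[[0,0,0,0,-0.1,0,0],[0,0,0,0,-0.2,0,0],[0,0,0,0,-0.3,0,0],[0,0,0,0,-0.4,0,0],[0,0,0,0,-0.5,0,0]]'
python3 - <<'E'
from h import *
st()
E
```

```text
time_s: 3.52
eef_pos: [474.1, 187.8, 20.7]
ee_rot: [0.707, -0.034, 0.706, 0.035]
force: [-1.1, 5.6, 4.2]
grip_width: 0.002
t 3.52 rail [ 3.4 66.7 20.7] w [474.1 187.8  20.7] F [-1.1  5.6  4.2] j [0.15 0.55 1.76 0.   0.82 0.05] g 0.0
time_s: 4.15
eef_pos: [474.5, 183.0, 20.7]
ee_rot: [0.707, -0.034, 0.706, 0.035]
force: [-0.6, 5.4, 5.1]
grip_width: -0.004
t 4.15 rail [ 3.3 62.  20.7] w [474.5 183.   20.7] F [-0.6  5.4  5.1] j [0.14 0.55 1.77 0.   0.82 0.04] g -0.0
```

```bash
python3 -m pendant '[[0,0,0,0,-0.1,0,0],[0,0,0,0,-0.2,0,0],[0,0,0,0,-0.3,0,0],[0,0,0,0,-0.35,0,0],[0,0,0,0,-0.4,0,0]]'
python3 -m pendant '[[0,0,0,0,-0.1,0,0],[0,0,0,0,-0.15,0,0],[0,0,0,0,-0.2,0,0],[0,0,0,0,-0.2,0,0],[0,0,0,0,-0.2,0,0]]'
python3 - <<'E'
from h import *
st()
E
```

```text
time_s: 4.78
eef_pos: [474.9, 179.1, 20.7]
ee_rot: [0.707, -0.034, 0.706, 0.035]
force: [-0.2, 5.8, 4.9]
grip_width: -0.001
time_s: 5.4
eef_pos: [475.1, 177.0, 20.7]
ee_rot: [0.707, -0.034, 0.706, 0.035]
force: [-0.9, 6.7, 4.4]
grip_width: 0.002
t 5.4 rail [ 3.4 56.  20.7] w [475.1 177.   20.7] F [-0.9  6.7  4.4] j [0.12 0.55 1.77 0.   0.82 0.03] g 0.0
```

```bash
python3 -m pendant '[[0,0,0,0,-0.1,0,0],[0,0,0,0,-0.15,0,0],[0,0,0,0,-0.2,0,0],[0,0,0,0,-0.25,0,0],[0,0,0,0,-0.25,0,0]]'
python3 -m pendant '[[0,0,0,0,-0.1,0,0],[0,0,0,0,-0.15,0,0],[0,0,0,0,-0.2,0,0],[0,0,0,0,-0.2,0,0],[0,0,0,0,-0.2,0,0]]'
python3 - <<'E'
from h import *
st()
cv2.imwrite("pics/side4.png",cv2.resize(vision.capture("side")[150:320,270:420,::-1],None,fx=3.5,fy=3.5,interpolation=cv2.INTER_CUBIC))
E
```

```text
time_s: 6.02
eef_pos: [475.3, 174.5, 20.7]
ee_rot: [0.707, -0.034, 0.706, 0.035]
force: [0.1, 5.6, 4.4]
grip_width: 0.001
time_s: 6.65
eef_pos: [475.4, 173.3, 20.7]
ee_rot: [0.707, -0.034, 0.706, 0.035]
force: [-1.5, 10.8, 4.2]
grip_width: -0.002
t 6.65 rail [ 3.3 52.2 20.7] w [475.4 173.3  20.7] F [-1.5 10.8  4.2] j [0.12 0.55 1.78 0.   0.82 0.02] g -0.0
```

View pics/side4.png

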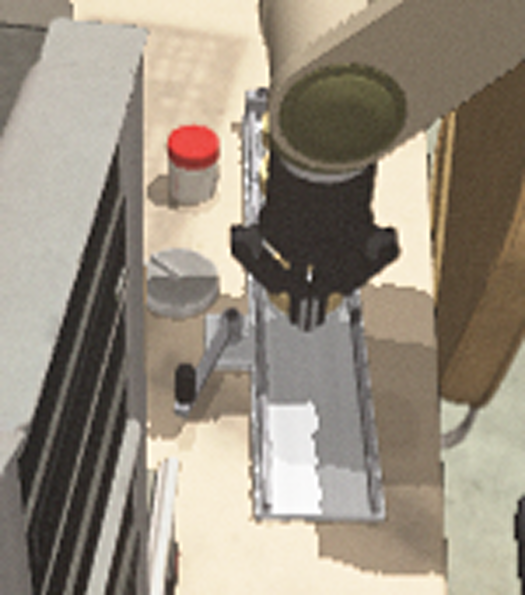

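Force is rising, so the row seems to be at the stop. I'll press a bit more to confirm.

```bash
python3 -m pendant '[[0,0,0,0,-0.1,0,0],[0,0,0,0,-0.2,0,0],[0,0,0,0,-0.2,0,0],[0,0,0,0,-0.2,0,0],[0,0,0,0,-0.2,0,0]]'
python3 -m pendant '[[0,0,0,0,-0.1,0,0],[0,0,0,0,-0.2,0,0],[0,0,0,0,-0.2,0,0],[0,0,0,0,-0.2,0,0],[0,0,0,0,-0.2,0,0]]'
```

```text
time_s: 7.32
eef_pos: [475.4, 172.7, 20.8]
ee_rot: [0.707, -0.033, 0.706, 0.036]
force: [-2.4, 21.0, 4.4]
grip_width: -0.001
time_s: 7.95
eef_pos: [475.1, 172.1, 20.7]
ee_rot: [0.706, -0.032, 0.706, 0.036]
force: [-2.4, 32.9, 4.9]
grip_width: -0.0
```

```bash
python3 -m pendant '[[0,0,0,0,1.5,0,0],[0,0,0,0,3,0,0],[0,0,0,-5,5,0,0],[0,0,0,-10,8,0,0],[0,0,0,-12,8,0,0]]'
python3 - <<'E'
from h import *
st();
c=vision.calibration("wrist")
for n in ("side","wrist"): cv2.imwrite(f"pics/{n}5.png",vision.capture(n)[:,:,::-1])
a=cv2.imread("pics/side5.png")[150:320,270:420]
cv2.imwrite("pics/side5z.png",cv2.resize(a,None,fx=3.5,fy=3.5,interpolation=cv2.INTER_CUBIC))
E
```

```text
time_s: 8.57
eef_pos: [468.3, 249.6, 143.0]
ee_rot: [0.708, -0.035, 0.705, 0.036]
force: [-0.5, -0.3, -0.6]
grip_width: 0.002
t 8.57 rail [  3.4 128.9 143. ] w [468.3 249.6 143. ] F [-0.5 -0.3 -0.6] j [ 0.27  0.41  1.61 -0.    1.12  0.17] g 0.0
```

View pics/side5z.png

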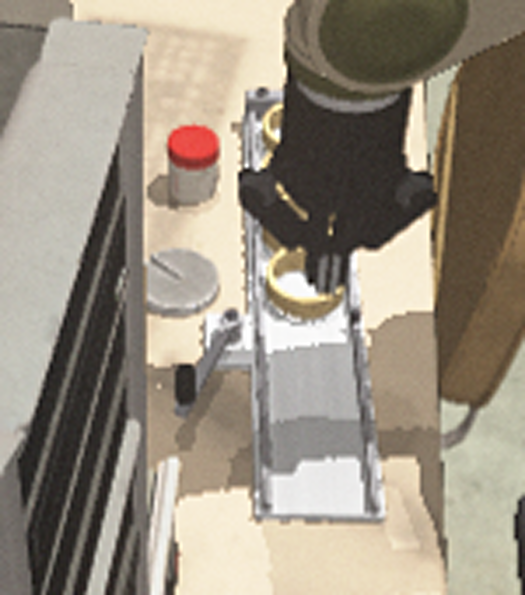

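View pics/wrist5.png

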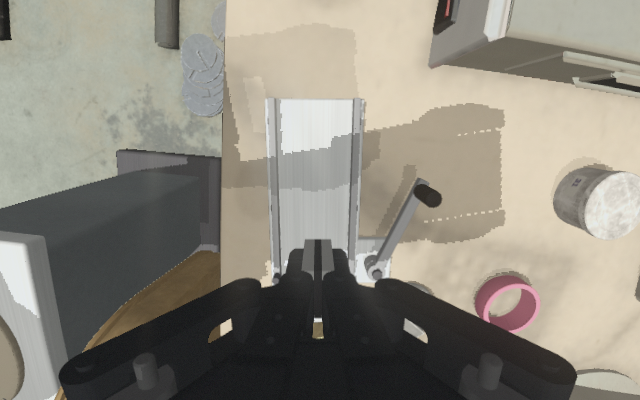

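```bash
python3 - <<'E'
from h import *
c=vision.calibration("wrist")
for n,u,v,z in [("knobbase",418,186,34),("knobtop",431,199,66),("pivot",375,266,38),("nearL",266,98,10),("nearR",364,98,10)]:
    p=plane(c,u,v,z);print(n,np.round(p,1),torail(p))
for p in [rail(135,138,143),rail(135,138,44),rail(20,135,44)]: print(delta(p,tgt(EX)))
E
```

```text
knobbase [555.5 271.2  34. ] [ 92.3 142.1  34. ]
knobtop [555.7 267.6  66. ] [ 92.1 138.5  66. ]
pivot [528.3 193.   38. ] [57.8 66.9 38. ]
nearL [414.8 332.6  10. ] [-42.  216.5  10. ]
nearR [501.6 341.2  10. ] [ 45.2 216.9  10. ]
(array([ 0.005,  0.004, -0.   ]), array([-0.03,  0.97, 13.14]))
(array([ 0.005,  0.004, -0.   ]), array([ 9.87,  0.97, 13.1 ]))
(array([ 0.005,  0.004, -0.   ]), array([9.82, 0.72, 1.6 ]))
```

```bash
python3 -m pendant '[[0,0,0,0,0.5,4.5,0],[0,0,0,0,1,9,0],[0,0,0,0,1,13.2,0],[0,0,0,4,1,13.2,0],[0,0,0,6,1,13.2,0]]'
python3 - <<'E'
from h import *
st();print(delta(rail(135,138,44),tgt(EX)))
a=vision.capture("wrist")[:,:,::-1];cv2.imwrite("pics/w6.png",a)
cv2.imwrite("pics/side6.png",cv2.resize(vision.capture("side")[150:320,270:420,::-1],None,fx=3.5,fy=3.5,interpolation=cv2.INTER_CUBIC))
E
```

```text
time_s: 9.3
eef_pos: [597.1, 269.8, 75.8]
ee_rot: [0.704, -0.035, 0.708, 0.034]
force: [-0.6, -0.2, 0.7]
grip_width: 0.0
t 9.3 rail [133.6 136.9  75.8] w [597.1 269.8  75.8] F [-0.6 -0.2  0.7] j [ 0.25  0.74  1.24 -0.    1.17  0.15] g 0.0
(array([ 0.003, -0.006,  0.001]), array([3.18, 0.12, 0.16]))
```

View pics/side6.png

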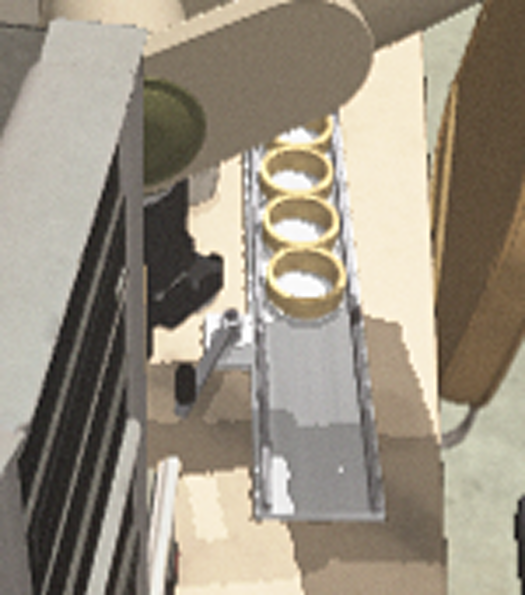

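View pics/w6.png

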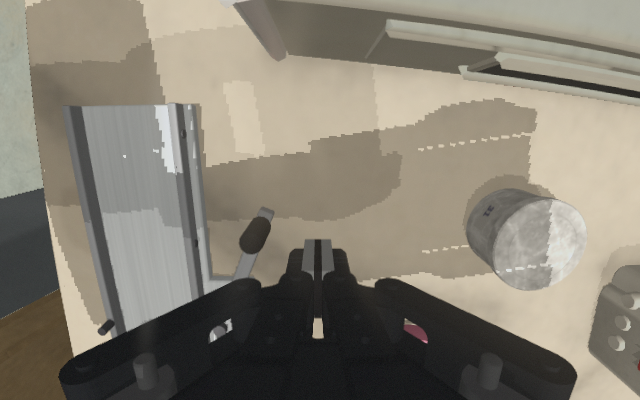

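```bash
python3 -m pendant '[[0,0,0,1.6,0,0,0],[0,0,0,3.2,0,0,0],[0,0,0,3.2,0,0,0],[0,0,0,3.2,0,-1,0],[0,0,0,3.2,0,-2,0]]'
python3 -m pendant '[[0,0,0,0,0,-1,0],[0,0,0,0,0,-2,0],[0,0,0,0,0,-3,0],[0,0,0,0,0,-4,0],[0,0,0,0,0,-5,0]]'
python3 - <<'E'
from h import *
st()
a=vision.capture("wrist")[:,:,::-1];cv2.imwrite("pics/w7.png",a)
E
```

```text
time_s: 10.02
eef_pos: [577.9, 268.8, 48.9]
ee_rot: [0.707, -0.035, 0.706, 0.035]
force: [0.7, 0.1, 0.1]
grip_width: 0.002
time_s: 10.65
eef_pos: [528.0, 263.7, 48.3]
ee_rot: [0.706, -0.035, 0.706, 0.035]
force: [-0.7, -0.2, 0.1]
grip_width: 0.002
t 10.65 rail [ 64.2 137.3  48.3] w [528.  263.7  48.3] F [-0.7 -0.2  0.1] j [ 0.26  0.65  1.49 -0.    1.    0.17] g 0.0
```

View pics/w7.png

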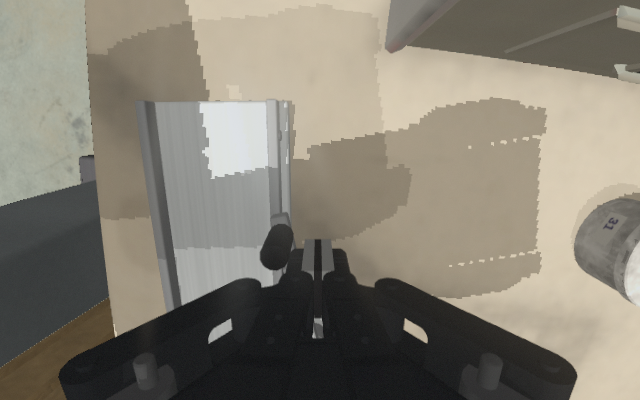

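```bash
python3 -m pendant '[[0,0,0,0,0,-0.8,0],[0,0,0,0,0,-1.6,0],[0,0,0,0,-0.2,-2.4,0],[0,0,0,0,-0.4,-3.2,0],[0,0,0,0,-0.6,-4,0]]'
python3 - <<'E'
from h import *
st()
a=vision.capture("wrist")[:,:,::-1];cv2.imwrite("pics/w8.png",a)
cv2.imwrite("pics/side8.png",cv2.resize(vision.capture("side")[150:320,270:420,::-1],None,fx=3.5,fy=3.5,interpolation=cv2.INTER_CUBIC))
E
```

```text
time_s: 11.32
eef_pos: [489.0, 253.7, 48.3]
ee_rot: [0.706, -0.035, 0.706, 0.035]
force: [1.8, -0.9, 0.2]
grip_width: -0.002
t 11.32 rail [ 24.4 131.   48.3] w [489.  253.7  48.3] F [ 1.8 -0.9  0.2] j [ 0.27  0.58  1.62 -0.    0.94  0.17] g -0.0
```

View pics/w8.png

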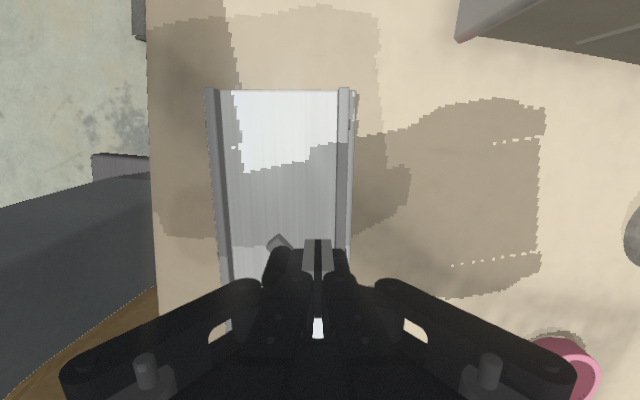

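View pics/side8.png

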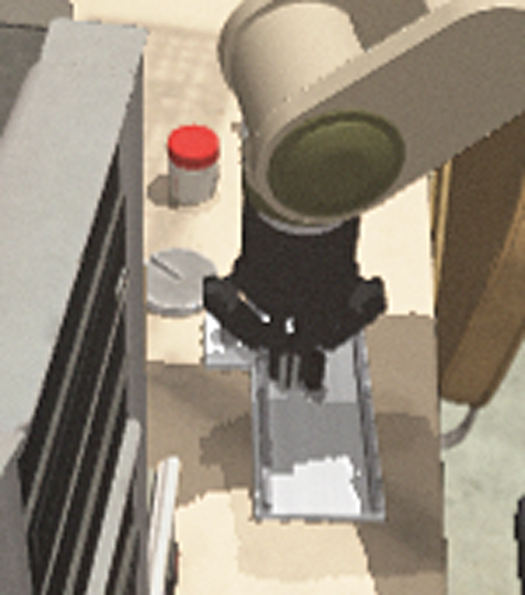

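```bash
python3 -m pendant '[[0,0,0,0,0,1,0],[0,0,0,0,2,1,0],[0,0,0,0,3.8,1,0],[0,0,0,0,3.8,-2,0],[0,0,0,0,3.8,-4.5,0]]'
python3 -m pendant '[[0,0,0,0,-1,0,0],[0,0,0,0,-2,0,0],[0,0,0,0,-3,0,0],[0,0,0,0,-4,0,0],[0,0,0,0,-4.8,0,0]]'
python3 - <<'E'
from h import *
st()
a=vision.capture("wrist")[:,:,::-1];cv2.imwrite("pics/w9.png",a)
cv2.imwrite("pics/side9.png",cv2.resize(vision.capture("side")[150:320,270:420,::-1],None,fx=3.5,fy=3.5,interpolation=cv2.INTER_CUBIC))
E
```

```text
time_s: 12.05
eef_pos: [439.6, 288.5, 48.0]
ee_rot: [0.706, -0.035, 0.706, 0.035]
force: [0.1, 0.0, -0.4]
grip_width: 0.001
time_s: 12.68
eef_pos: [445.9, 238.8, 48.3]
ee_rot: [0.706, -0.034, 0.706, 0.034]
force: [0.5, -0.7, -0.6]
grip_width: -0.002
t 12.68 rail [-19.9 120.2  48.3] w [445.9 238.8  48.3] F [ 0.5 -0.7 -0.6] j [ 0.26  0.5   1.76 -0.    0.88  0.16] g -0.0
```

View pics/w9.png

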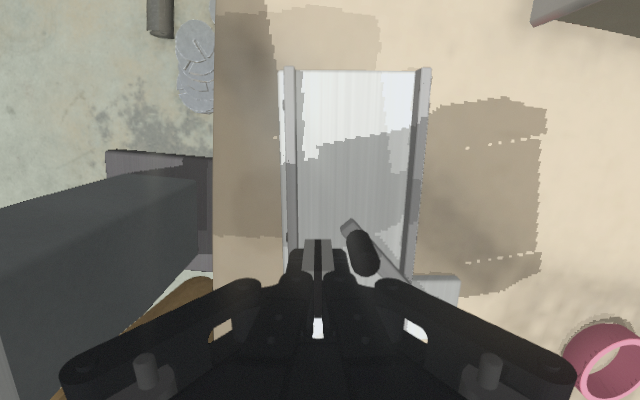

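View pics/side9.png

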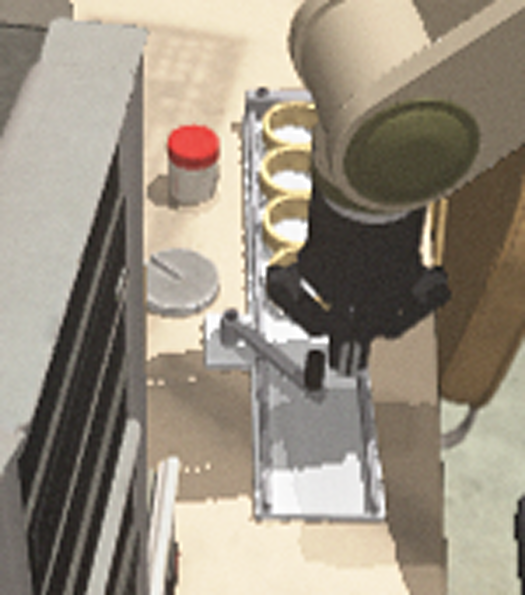

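```bash
python3 - <<'E'
from h import *
c=vision.calibration("wrist")
for n,u,v,z in [("knobbase",356,238,34),("knobtop",369,268,66)]:
    p=plane(c,u,v,z);print(n,np.round(p,1),torail(p))
E
python3 -m pendant '[[0,0,0,0,1.5,0,0],[0,0,0,0,3,0,0],[0,0,0,0,4.5,0,0],[0,0,0,0,4.5,1,0],[0,0,0,0,4.5,2.2,0]]'
python3 - <<'E'
from h import *
st()
a=vision.capture("wrist")[:,:,::-1];cv2.imwrite("pics/w10.png",a)
cv2.imwrite("pics/side10.png",cv2.resize(vision.capture("side")[150:320,270:420,::-1],None,fx=3.5,fy=3.5,interpolation=cv2.INTER_CUBIC))
E
```

```text
knobbase [467.4 244.1  34. ] [  2.  123.5  34. ]
knobtop [469.8 242.   66. ] [  4.2 121.1  66. ]
time_s: 13.4
eef_pos: [463.9, 286.7, 48.3]
ee_rot: [0.706, -0.035, 0.706, 0.035]
force: [-0.9, -0.3, 0.6]
grip_width: 0.003
t 13.4 rail [  2.5 166.2  48.3] w [463.9 286.7  48.3] F [-0.9 -0.3  0.6] j [ 0.34  0.57  1.64 -0.    0.93  0.24] g 0.0
```

View pics/side10.png

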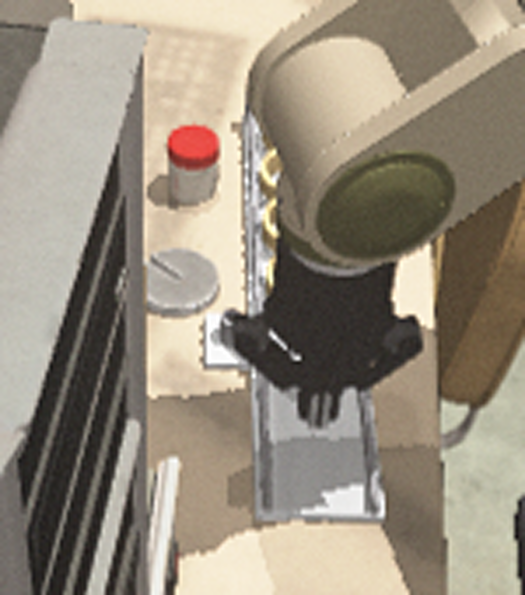

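```bash
python3 -m pendant '[[0,0,0,0,-1.2,0,0],[0,0,0,0,-2.4,0,0],[0,0,0,0,-3.2,-0.5,0],[0,0,0,0,-4,-1,0],[0,0,0,0,-4.8,-1.5,0]]'
python3 - <<'E'
from h import *
st()
a=vision.capture("wrist")[:,:,::-1];cv2.imwrite("pics/w11.png",a)
cv2.imwrite("pics/side11.png",cv2.resize(vision.capture("side")[150:320,270:420,::-1],None,fx=3.5,fy=3.5,interpolation=cv2.INTER_CUBIC))
E
```

```text
time_s: 14.12
eef_pos: [452.7, 236.5, 48.4]
ee_rot: [0.706, -0.035, 0.706, 0.035]
force: [-0.1, 2.2, -0.4]
grip_width: -0.0
t 14.12 rail [-13.4 117.3  48.4] w [452.7 236.5  48.4] F [-0.1  2.2 -0.4] j [ 0.25  0.51  1.75 -0.    0.89  0.15] g -0.0
```

View pics/side11.png

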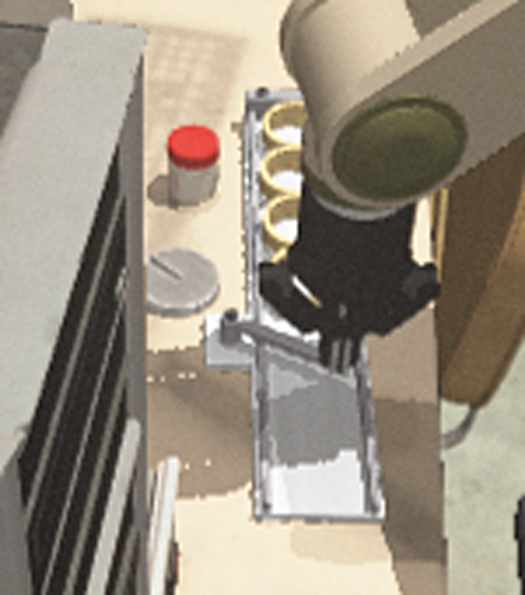

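View pics/w11.png

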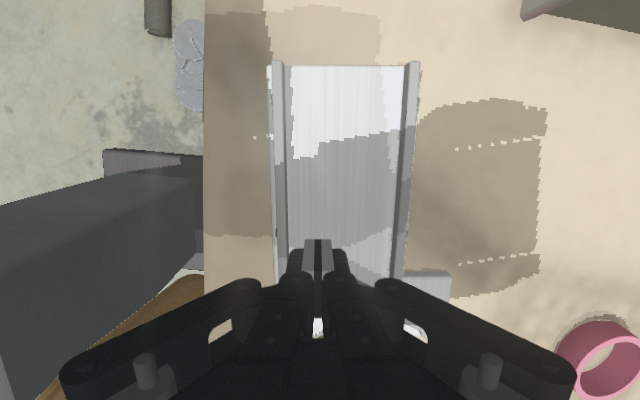

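Contact is good. I'll continue toward fully across.

```bash
python3 -m pendant '[[0,0,0,0,-0.7,-0.3,0],[0,0,0,0,-1.4,-0.6,0],[0,0,0,0,-2.1,-0.8,0],[0,0,0,0,-2.8,-1,0],[0,0,0,0,-3.4,-1,0]]'
python3 -m pendant '[[0,0,0,0,-0.15,0,0],[0,0,0,0,-0.3,0,0],[0,0,0,0,-0.45,0,0],[0,0,0,0,-0.6,0,0],[0,0,0,0,-0.7,0,0]]'
python3 - <<'E'
from h import *
st()
cv2.imwrite("pics/side12.png",cv2.resize(vision.capture("side")[150:320,270:420,::-1],None,fx=3.5,fy=3.5,interpolation=cv2.INTER_CUBIC))
E
```

```text
time_s: 14.85
eef_pos: [446.2, 202.0, 48.3]
ee_rot: [0.706, -0.035, 0.706, 0.035]
force: [-0.7, 0.1, -0.7]
grip_width: 0.001
time_s: 15.48
eef_pos: [446.9, 195.5, 48.3]
ee_rot: [0.706, -0.035, 0.706, 0.035]
force: [-0.0, 0.8, -0.0]
grip_width: 0.001
t 15.47 rail [-22.9  77.   48.3] w [446.9 195.5  48.3] F [-0.   0.8 -0. ] j [ 0.17  0.47  1.81 -0.    0.86  0.07] g 0.0
```

View pics/side12.png

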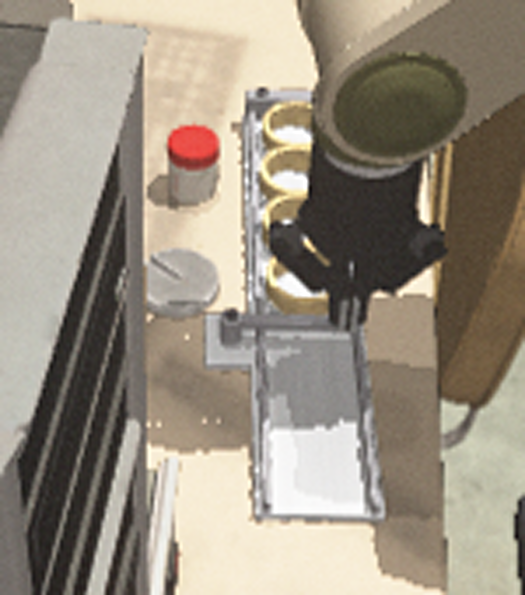

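```bash
for i in 1 2 ; do :; done; python3 -m pendant '[[0,0,0,0,-0.1,0,0],[0,0,0,0,-0.2,0,0],[0,0,0,0,-0.3,0,0],[0,0,0,0,-0.3,0,0],[0,0,0,0,-0.3,0,0]]'
python3 -m pendant '[[0,0,0,0,-0.1,0,0],[0,0,0,0,-0.2,0,0],[0,0,0,0,-0.2,0,0],[0,0,0,0,-0.2,0,0],[0,0,0,0,-0.2,0,0]]'
```

```text
time_s: 16.15
eef_pos: [447.1, 193.8, 48.4]
ee_rot: [0.706, -0.034, 0.706, 0.035]
force: [-0.9, 10.3, -1.0]
grip_width: -0.002
time_s: 16.77
eef_pos: [447.1, 193.3, 48.4]
ee_rot: [0.707, -0.032, 0.706, 0.036]
force: [-2.1, 23.3, -1.7]
grip_width: -0.0
```

The force jumped, so the keeper is at its limit. Next I'll retract and check.

```bash
python3 -m pendant '[[0,0,0,0,1,0,0],[0,0,0,0,3,0,0],[0,0,0,-5,6,0,0],[0,0,0,-11,9,0,0],[0,0,0,-17,12,0,0]]'
python3 -m pendant '[[0,0,0,0,5,-1,0],[0,0,0,0,10,-2,0],[0,0,0,0,15,-3,0],[0,0,0,0,15,-3,0],[0,0,0,0,15,-3,0]]'
python3 - <<'E'
from h import *
st()
for n in("side","scene"):cv2.imwrite(f"pics/{n}13.png",vision.capture(n)[:,:,::-1])
a=cv2.imread("pics/side13.png")[150:320,270:420]
cv2.imwrite("pics/side13z.png",cv2.resize(a,None,fx=3.5,fy=3.5,interpolation=cv2.INTER_CUBIC))
E
```

```text
time_s: 17.4
eef_pos: [435.7, 306.6, 212.0]
ee_rot: [0.706, -0.035, 0.706, 0.034]
force: [0.7, 0.8, 0.6]
grip_width: 0.001
time_s: 18.02
eef_pos: [391.7, 451.8, 209.9]
ee_rot: [0.706, -0.035, 0.706, 0.034]
force: [-0.2, -0.4, -0.1]
grip_width: 0.0
t 18.02 rail [-53.9 337.4 209.9] w [391.7 451.8 209.9] F [-0.2 -0.4 -0.1] j [ 0.66  0.49  1.3  -0.    1.36  0.56] g 0.0
```

View pics/side13z.png

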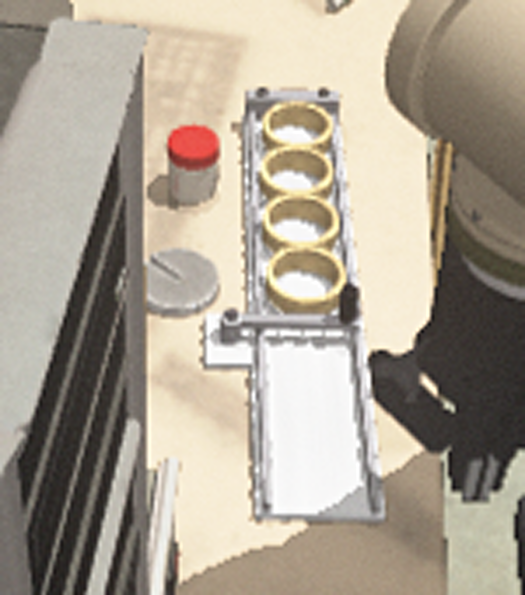

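View pics/scene13.png

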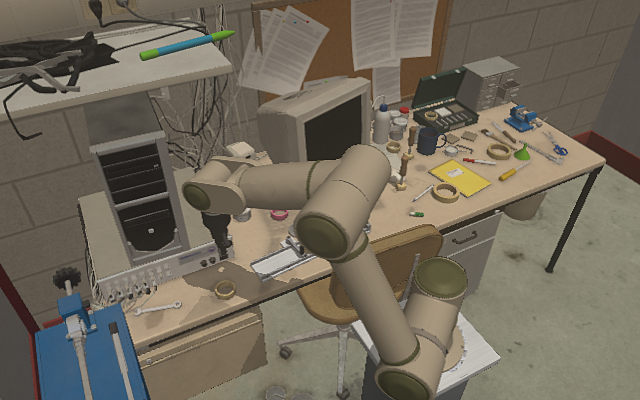

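The row is closed up at the stop with zoomed ring centres from about (298,123) to (307,277). The keeper lies across from (232,320) to the knob at (349,303). I'll check the numbers before handing in.

```bash
python3 - <<'E'
from h import *
c=vision.calibration("side")
for n,u,v,z in [("r1",298,124,35),("r2",298,170,35),("r3",302,221,35),("r4",307,277,35),("stopfaceTop",292,101,38),("pivot",232,320,38),("knobtop",350,288,66),("knobbase",349,316,34)]:
    p=plane(c,270+u/3.5,150+v/3.5,z);print(n,torail(p))
E
```

```text
r1 [  -3.1 -173.7   35. ]
r2 [ 1.000e-01 -1.114e+02  3.500e+01]
r3 [  0.2 -47.9  35. ]
r4 [-0.3 16.1 35. ]
stopfaceTop [   1.  -202.8   38. ]
pivot [59.5 65.7 38. ]
knobtop [-28.   57.1  66. ]
knobbase [-30.2  56.   34. ]
```

```bash
python3 -c "
from rig import job;print(job.finish_job())"
```

```text
the job is handed in; nothing more can be done
None
```

I pushed the row of four rings along the rail to the end stop with the closed fingertips, then swung the keeper by its knob until it stopped, backed clear and handed the job in at about 18 s. My first attempt at the second knob push slid past the knob without moving the keeper, so I backed off and repeated it.

**Rings:** the push force rose to about 33 N with almost no further travel. In the last side picture the ring centres read y = -173.7, -111.4, -47.9 and 16.1 mm. A tight row at the stop should read -173.5, -110.5, -47.5 and 15.5 mm.

**Keeper:** the push force rose to about 23 N with almost no further travel. The picture shows the arm across the channel behind ring 4, with the knob at about x = -28, y = 57 mm, where about (-28, 60) was expected. The pivot read about 6 mm off its nominal y, which I put down to picture scale and guessed bolt height. I had no direct reading of the keeper angle.

**Other objects:** the jar and weight look unmoved in the last side picture, and the spare ring in the last scene picture. I did not measure any of the bystanders. The robot ended well clear of everything.

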